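Show the reconstitution steps and start the discard timer

TASK

Show the nurse how this vaccine is made up: point at the tall ampoule of diluent in the tray, then at the big multi-dose vial, each time holding the fingertips still two or three centimetres straight above it for a good two seconds, without touching the tray or anything in it and without coming down to point at any of the others. Then press the long start key of the countdown timer right down with the fingertips and let it come up again, so that the discard time runs; leave the timer and everything else standing where it is.

Things in the scene. Friction and masses are not known exactly. Their poses are not given: they have to be found in the camera images.
- tray: blue-grey moulded plastic injection tray, 165 mm (x) by 243 mm (y), 24 mm high, walls 3 mm, floor 3 mm thick, fixed to the desk. Dividers make two rows (x) of three cells (y), about 80 mm apart; in each cell stands one ampoule or vial, which one is different every time. Origin at the centre of its underside
- diluent_ampoule: the tall ampoule of diluent: slim clear glass, round body of diameter 18 mm with a plain white band, then a narrow neck and tip, 102 mm tall in all, by far the tallest thing in the tray; loose, stands upright. Origin at the centre of its underside, z up
- diluent_ampoule_top (a point): centre of the very top of the tall ampoule, 102 mm above its underside; z up
- vaccine_vial: the big multi-dose vaccine vial: clear glass with a plain white band, aluminium crimp and grey flip-off cap, diameter 30 mm, 55 mm tall, the widest thing in the tray; loose, stands upright. Origin at the centre of its underside, z up
- vaccine_vial_top (a point): centre of the very top of the big vial's cap, 55 mm above its underside; z up
- short_ampoule: a smaller ampoule of the same form, diameter 15 mm, 60 mm tall; a bystander. Origin at the centre of its underside, z up
- short_ampoule_top (a point): centre of the very top of the short ampoule, 60 mm above its underside
- small_vial_1: a small single-dose vial, diameter 16 mm, 35 mm tall, same glass, crimp and cap as the big one; a bystander. Origin at the centre of its underside, z up
- small_vial_2: a small single-dose vial, diameter 16 mm, 35 mm tall, same glass, crimp and cap as the big one; a bystander. Origin at the centre of its underside, z up
- small_vial_3: a small single-dose vial, diameter 16 mm, 35 mm tall, same glass, crimp and cap as the big one; a bystander. Origin at the centre of its underside, z up
- small_vial_1_top (a point): centre of the very top of this small vial's cap, 35 mm above its underside
- small_vial_2_top (a point): centre of the very top of this small vial's cap, 35 mm above its underside
- small_vial_3_top (a point): centre of the very top of this small vial's cap, 35 mm above its underside
- timer: desk countdown timer, loose on rubber feet, 0.2 to 0.35 kg: white housing 95 mm deep (x) by 110 mm wide (y). Its front 38 mm (towards its -x, roughly the robot) is a level ledge 22 mm above the desk that carries the start key; behind the ledge a sloping face with the display rises to 49 mm at the back. Two small flat pads beside the display are not needed. Origin at the centre of its underside, z up
- start_key (a joint): travel of the start key: 0 up, 0.004 m fully down. It springs back up when let go; it starts to move at about 1.5 N and takes about 4.5 N to go fully down
- start_key_top (a point): centre of the top of the start key, the long grey bar on the timer's front ledge, 20 mm (timer x) by 64 mm (timer y); its top is level, 28 mm above the desk when up, and it is pressed straight down. x and y as the timer's
- syringe: empty syringe with plunger and capped needle, 152 mm long, 20 mm thick, lying on the desk along the robot side of the tray; a bystander. Origin on the desk under the middle of its barrel
- tape: roll of medical tape lying flat, outer diameter 66 mm, 25 mm high; a bystander beyond the timer. Origin at the centre of its underside
- swab_jar: lidded steel swab jar, diameter 88 mm, 113 mm tall; a bystander beyond the tray. Origin at the centre of its underside
- sanitizer: pump bottle of hand sanitizer, diameter 70 mm, 189 mm tall; a bystander to the left of the tray. Origin at the centre of its underside
Mind the look-alikes: they are no part of the job. What is shaped like the diluent_ampoule but blue is not meant.

How it is judged:
By the outcome, as a careful person would: the job done as asked, in the order asked, and still so for the second after the job is handed in, with the robot touching nothing.
It also fails if it takes over 64 s, if anything falls off the work surface, if the arm or the gripper's body presses on something with over 40 N, if the wrist force passes 120 N, or if a joint passes its speed limit or range.

ROBOT

A 6-joint arm with a two-finger parallel gripper is mounted at the origin on the work surface. World frame = base frame: x ahead of the robot, y to its left, z up, the work surface at z = 0. Lengths are in mm, angles in rad, forces in N, time in s.
With the tool pointing down it reaches from about 250 to 725 mm from the base axis. Payload 9.7 kg.
Tool frame: the origin (TCP) lies at the centre of the arm's flange, where the gripper is bolted on; the fingertips stand 173 mm ahead of it and the grasp point (between the pads) lies 155 mm ahead of it; z points along the fingers, y is the direction in which the jaws open and shut (so a half turn about z gives the same grasp; the last joint's range is limited). The gripper opens to 85 mm and grips with 20 to 120 N. Pads are 22 mm wide; open, the fingers measure 114 mm over their backs; the gripper's body (76 mm by 85 mm) begins 54 mm behind the grasp point. The pads swing forward as they close: fully open they stand 13 mm farther back than shut.
Start: joints at [1.112, 0.087, 0.176, 1.66, 0, 1.571], TCP at [243.577, 493.12, 404.684] pointing down, gripper open.
Joint ranges: [-3.13, 3.13], [-0.85, 1.81], [-1.15, 1.24], [-2.2, 2.28], [-1.44, 1.52], [-3.14, 3.14]. Speed limits (rad/s): [2.22, 2.22, 2.57, 3.14, 3.14, 3.14].

INTERFACE

Orientations are given as a rotation vector (axis times angle).
In Python, from workcell import ctrl gives the robot as it stands. The module is installed in compiled form; this text tells all that it offers.
- The arm moves only by the shell command python3 -m handwheel 'ROWS'. ROWS is JSON, a list of rows, each a list of 3 entries, a list of its own where there are three numbers: the shift along the world's x, y, z in mm, then the turn about the world's z in degrees, then the finger opening in mm, from 0 to 85.4. In form: [[[tx, ty, tz], turn, claw], ...]. A call has 1 to 10 rows; each row shifts and turns the commanded pose from where the row before left it; what a row does not reach is not made up. A row lasts 1/10 s, in which the tool goes at most 50 mm and 8.59 degrees, less where a joint would pass 70% of its speed; a pose out of reach is approached as far as the arm can. A call with a gripper value outside its range is refused whole. The fingers move at their own pace and stop on an object; the grip force is fixed at half the most. Time passes only in rows, so rows that do not move let the fingers close. It gives the time, the measured TCP pose, the force and the opening at its end, in the units of the state.
- ctrl.observe(): the state, without advancing time (a new reading comes with each control period).
- ctrl.capture(name): name is "scene" or "side" or "wrist"; returns a dict with "color" (384x512x3 uint8, blue, green, red), "z_map" (384x512 float32, mm along the optical axis (not along the pixel's ray), 0 where there is no reading), "camera_matrix" (3x3 intrinsics, pixels), "view" (4x4, takes a point from world to camera coordinates). Camera axes: x right, y down, z forward; pixel columns grow to the right and rows downward; lengths in mm; the calibration is good to about 2 mm. A picture is of the moment at which its call begins.
- ctrl.close_job(): hands the job in, once; it reports no verdict.
The state is a dict: "clock": time; "joint_positions": joint angles; "dq": joint speeds; "tau": joint torques, N m; "tool_pos": TCP position; "ee_rot": TCP orientation; "wrist_force": force on the tool from outside, world axes, zero at the start; "ft_torque": the same for the moment, N m; "opening": opening from 0.0 (shut) to 1.0 (fully open).
Only numpy, scipy, OpenCV 4.12 (cv2) and the standard library are available. Lean on these libraries where they do the work, as an engineer would, in place of code of your own. Each camera call takes 0.05 s, during which the arm holds its last target. There are 200 camera calls.

## Working session

There is one attempt and no reset: what is moved stays moved. The work goes in short steps, Python scripts to look and compute and a shell command to move; the robot and the scene stay as the last step left them, time stands still between calls to the robot, and variables do not carry over. Pictures are saved under pics/ and viewed, about 8 in all and at most 12, crops included, and the job is handed in when it is done.

```bash
mkdir -p pics; cat > h.py <<'E'
import numpy as np, cv2
from workcell import ctrl
def cap(n,f):
    c=ctrl.capture(n); cv2.imwrite(f'pics/{f}.png',c['color']); np.savez(f'{f}.npz',**c); return c
def world(c,u,v,z=None):
    K=c['camera_matrix'];V=np.linalg.inv(c['view']);r=np.linalg.inv(K)@np.array([u,v,1.])
    if z is None: p=r*c['z_map'][int(v),int(u)]
    else:
        d=V[:3,:3]@r; p=r*((z-V[2,3])/d[2])
    return V[:3,:3]@p+V[:3,3]
E
python3 - <<'E'
from h import *
a=cap('scene','scene0')['color'];b=cap('side','side0')['color'];w=cap('wrist','wrist0')['color']
cv2.imwrite('pics/m0.png',cv2.resize(np.hstack([a,b]),(800,300)))
print(ctrl.observe())
E
```

```text
{'clock': 0.15, 'joint_positions': array([1.11197079e+00, 8.64512836e-02, 1.76373144e-01, 1.65985021e+00,
       3.62368635e-05, 1.57078417e+00]), 'dq': array([ 0.00115886, -0.00044598, -0.00092166, -0.00103824,  0.00139484,
        0.00110683]), 'tau': array([ 3.73544399e-04, -4.73058522e+01,  4.25513291e+01, -1.09952919e-01,
        1.95304074e-04, -4.86564977e-05]), 'tool_pos': array([243.56989668, 493.07871221, 405.17396075]), 'ee_rot': array([7.14360581e-01, 3.05912947e+00, 1.34056318e-03]), 'wrist_force': array([ 0.5724761 , -0.64486983,  2.05331365]), 'ft_torque': array([-0.01901791, -0.02993205, -0.03922278]), 'opening': 1.0036415808659833}
```

View pics/scene0.png

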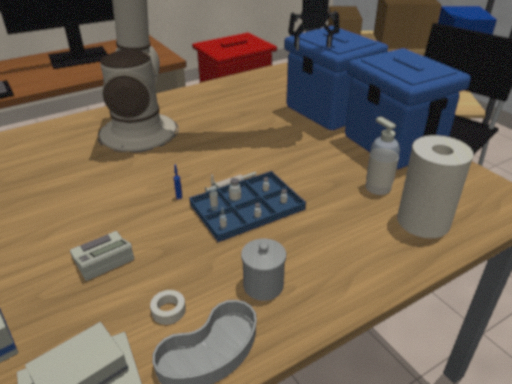

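View pics/side0.png

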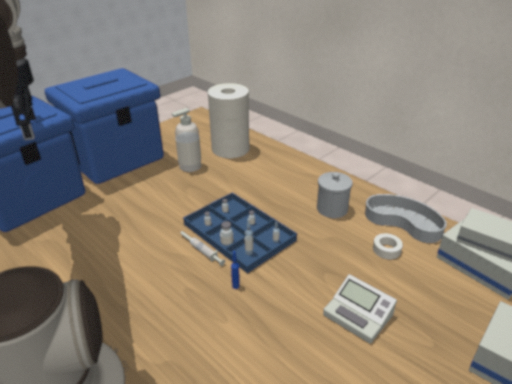

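The scene view shows the tray around (247,205), with a tall clear ampoule at about (213,193) and a wide vial at about (235,187). The blue look-alike stands outside the tray at (178,183), and the timer is at (102,255). In the side view the vial is at (226,232), the ampoule at (249,238) and the timer at (360,307). I'll enlarge to confirm which is which.

```bash
python3 - <<'E'
from h import *
a=cv2.imread('pics/scene0.png')[160:245,160:310];b=cv2.imread('pics/side0.png')[185:345,175:405]
a=cv2.resize(a,(780,442),interpolation=2)[:, :]
b=cv2.resize(b,None,fx=3.4,fy=3.4,interpolation=2)
cv2.imwrite('pics/c1.png',a);cv2.imwrite('pics/c2.png',b)
E
```

```text
(no output)
```

View pics/c1.png

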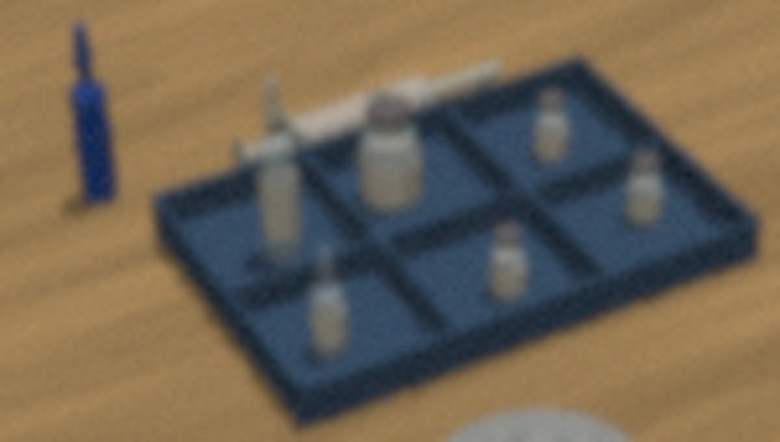

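View pics/c2.png

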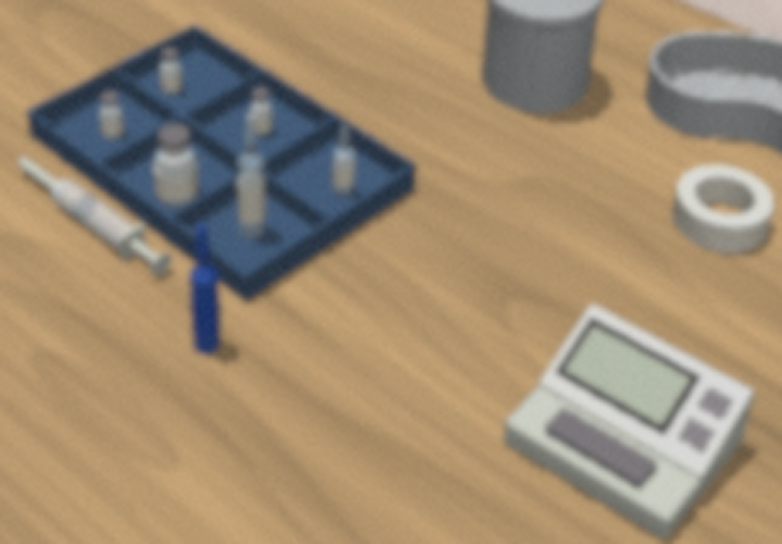

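Which one is meant:
- **Ampoules:** the candidates are the tall clear one (c1 tip 272,78), the short clear one (c1 326,255) and the blue one outside the tray (c1 80,30). The tall clear one in the tray is the diluent.
- **Vials:** the wide one with the grey cap (c1 390,103) is the multi-dose vial. The other three are clearly small.
- **Start key:** it is the grey bar in c2 at about (600,447).

Next I'll compute positions from both views.

```bash
python3 - <<'E'
from h import *
S=dict(np.load('scene0.npz'));D=dict(np.load('side0.npz'))
s=lambda u,v:(160+u/5.2,160+v/5.2); d=lambda u,v:(175+u/3.4,185+v/3.4)
P=lambda n,c,p,z:print(n,world(c,*p,z).round(1))
P('amp tip S',S,s(272,78),105);P('amp tip D',D,d(249,130),105)
P('amp base S',S,s(283,258),3);P('amp base D',D,d(252,232),3)
P('vial S',S,s(390,103),58);P('vial D',D,d(174,132),58)
for p in [(565,410),(655,468),(640,487),(548,430),(601,448)]:P('key',D,d(*p),28)
P('short tip S',S,s(326,252),63);P('blue tip S',S,s(80,25),102);P('blue base D',D,d(206,350),0)
for p in [(160,200),(580,62),(755,225),(303,395)]:P('traycorner',S,s(*p),24)
for n,p in (('jar',(265,245)),('sani',(383,125))):print(n,world(S,*p).round())
print(np.linalg.inv(S['view'])[:3,3],np.linalg.inv(D['view'])[:3,3])
E
```

```text
amp tip S [491.8  15.9 105. ]
amp tip D [478.4   3.  105. ]
amp base S [493.7  13.8   3. ]
amp base D [489.2  13.2   3. ]
vial S [477.9  84.   58. ]
vial D [481.4  81.3  58. ]
key [ 489.9 -247.9   28. ]
key [ 490.7 -309.5   28. ]
key [ 473.6 -310.9   28. ]
key [ 470.8 -249.8   28. ]
key [ 481.3 -279.4   28. ]
short tip S [569.5  -0.9  63. ]
blue tip S [399.1 -38.  102. ]
blue base D [393.2 -42.1   0. ]
traycorner [446.4 -26.6  24. ]
traycorner [454.8 209.6  24. ]
traycorner [615.1 202.5  24. ]
traycorner [607.6 -35.2  24. ]
jar [769. -15. 112.]
sani [628. 416. 184.]
[1321.92706098 -375.46411105  718.18561429] [ -70.85917846 -567.97662621  736.49397322]
```

Estimates:

| Target | x (mm) | y (mm) | top z (mm) |
|---|---|---|---|
| Ampoule | 491 | 14 | 105 |
| Vial | 480 | 83 | 58 |
| Key | 481 | -279.5 | 28 |

The side-view ampoule tip disagrees with the other three readings, but that glass tip is faint, so I'm discarding it. I'll move high above the ampoule with the gripper shut and the jaws along y.

```bash
python3 -m handwheel '[[[10,-20,0],2.2,0],[[20,-40,0],2.2,0],[[20,-40,0],2.2,0],[[20,-40,0],2.2,0],[[20,-40,0],2.2,0],[[20,-40,0],2.2,0],[[20,-40,0],2.2,0],[[20,-40,0],2.2,0],[[20,-40,0],2.2,0],[[20,-40,0],2.2,0]]'; python3 -m handwheel '[[[20,-40,0],2.2,0],[[20,-40,0],2.2,0],[[17,-20,0],0,0],[[0,0,0],0,0],[[0,0,0],0,0],[[0,0,0],0,0]]'
python3 - <<'E'
from h import *
o=ctrl.observe();print(o['clock'],o['tool_pos'],o['ee_rot'],o['wrist_force'],o['opening'])
w=cap('wrist','w1');cv2.imwrite('pics/w1b.png',cv2.resize(w['color'],(768,576)))
E
```

```text
clock: 1.15
tool_pos: [433.9, 111.3, 404.0]
ee_rot: [-0.115, -3.138, 0.0]
wrist_force: [1.2, 2.0, -6.3]
opening: -0.0
clock: 1.75
tool_pos: [490.2, 13.8, 404.4]
ee_rot: [0.004, -3.141, -0.0]
wrist_force: [0.6, 0.8, -7.1]
opening: 0.0
1.75 [490.20952401  13.77283205 404.38305314] [ 4.10765921e-03 -3.14070454e+00 -3.20728438e-04] [ 0.60839399  0.75249293 -7.07865054] 0.00023302275871049698
```

View pics/w1b.png

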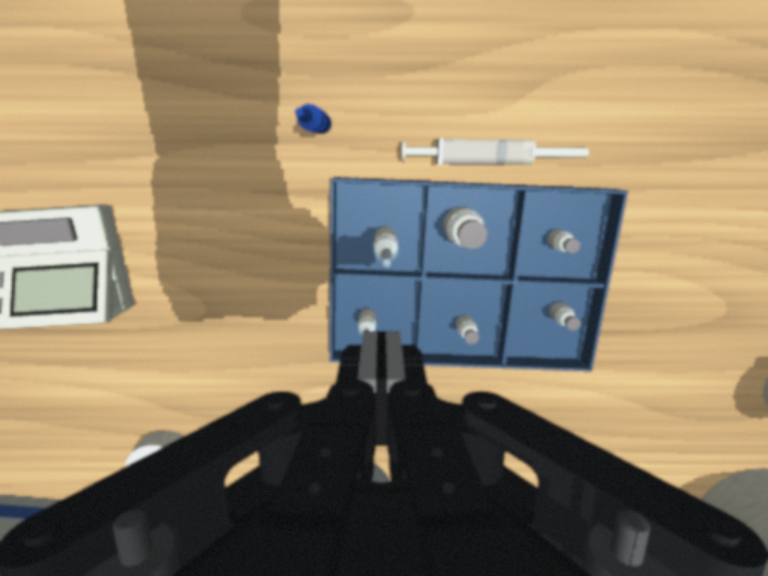

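The wrist view (up is -x) shows the tall ampoule with its tip at about (386,262) and base at about (385,238). The vial cap is at (472,234), the short ampoule at (368,320), and the shut fingertips at (381,335). I'll triangulate with this calibration.

```bash
python3 - <<'E'
from h import *
c=dict(np.load('w1.npz'))
for n,p,z in [('amp tip',(386,262),105),('amp shoulder',(385,247),68),('vial',(472,234),58),('short tip',(368,332),63),('key R edge',(76,231),28),('fingertip',(381,335),231)]:
    print(n,world(c,p[0]/1.5,p[1]/1.5,z).round(1))
w=lambda P:(lambda q:(q[:2]/q[2]*1.5).round())(c['camera_matrix']@(c['view']@np.append(P,1))[:3])
print(w([490.2,13.8,231.4]),np.linalg.inv(c['view'])[:3,3])
for u,v in ((386,262),(386,258),(386,247),(472,234)):print(world(c,u/1.5,v/1.5))
cv2.imwrite('pics/w1c.png',cv2.resize(c['color'][130:250,210:340],None,fx=5,fy=5,interpolation=2))
E
```

```text
amp tip [486.5  17.5 105. ]
amp shoulder [484.6  17.2  68. ]
vial [476.6  83.   58. ]
short tip [554.9   4.1  63. ]
key R edge [ 480.6 -237.7   28. ]
fingertip [481.8  14.1 231. ]
[380. 356.] [417.55380326  13.84802932 373.64412684]
[417.55380326  13.84802932 373.64412684]
[485.24988813  17.55547885  99.25744342]
[484.20563324  17.90144907  69.81389242]
[476.54599647  82.96157715  58.19282471]
```

View pics/w1c.png

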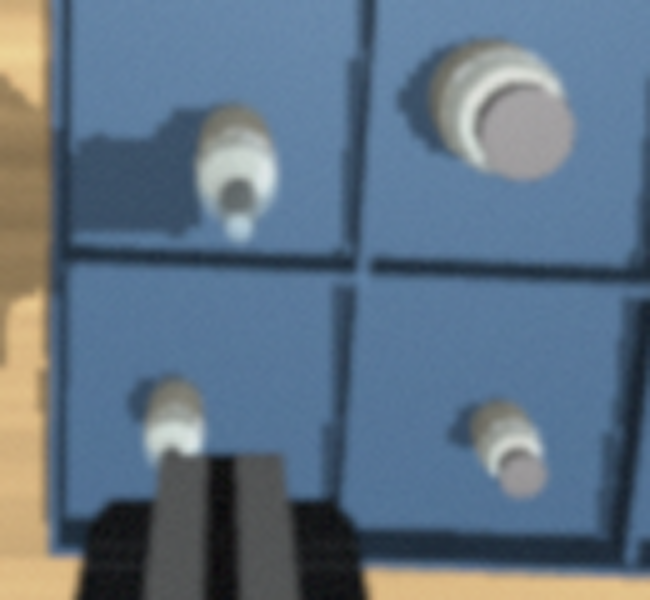

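```bash
python3 -m handwheel '[[[-1,1,-15],0,0],[[-1,1,-30],0,0],[[0,0,-30],0,0],[[0,0,0],0,0],[[0,0,0],0,0]]'
python3 - <<'E'
from h import *
c=dict(np.load('w1.npz'))
for u,v in ((370,336),(370,345),(392,345),(392,336),(370,360)):print(world(c,u/1.5,v/1.5).round(1))
b=cap('side','s2');cv2.imwrite('pics/s2c.png',cv2.resize(b['color'][130:300,160:330],None,fx=3.4,fy=3.4,interpolation=2))
print(ctrl.observe()['tool_pos'])
E
```

```text
clock: 2.3
tool_pos: [488.2, 15.8, 330.4]
ee_rot: [0.005, -3.141, -0.0]
wrist_force: [0.1, -0.0, -4.5]
opening: -0.003
[478.5  10.3 239.2]
[478.1  10.5 247.1]
[478.3  17.7 246.7]
[478.5  17.9 239. ]
[478.4  10.7 256.9]
[488.54102059  15.63830728 331.30767555]
```

View pics/s2c.png

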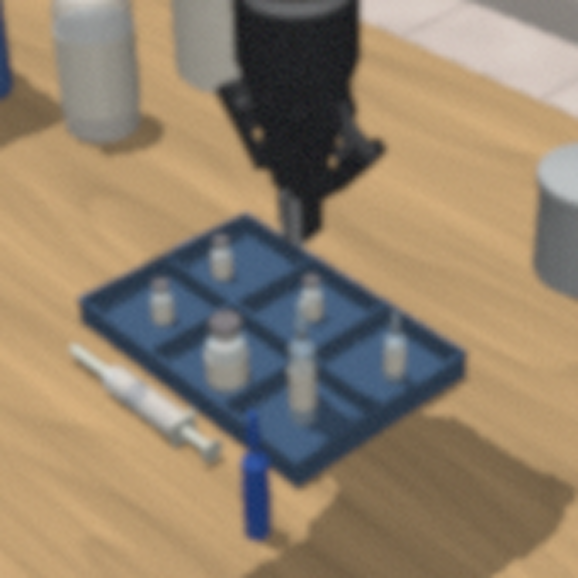

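The side view shows the fingertips at crop (302,238), in line above the ampoule tip at about (301,305), with nothing touched. I'll descend to about 24 mm above it and hold.

```bash
python3 -m handwheel '[[[0,0,-10],0,0],[[0,0,-12],0,0],[[0,0,-6],0,0],[[0,0,0],0,0],[[0,0,0],0,0],[[0,0,0],0,0],[[0,0,0],0,0]]'
python3 - <<'E'
from h import *
print(ctrl.observe()['tool_pos'])
w=cap('wrist','w3');s=cap('side','s3')
cv2.imwrite('pics/w3c.png',np.hstack([cv2.resize(w['color'][130:250,190:310],(400,400),interpolation=2),cv2.resize(s['color'][170:270,200:300],(400,400),interpolation=2)]))
E
```

```text
clock: 3.05
tool_pos: [488.7, 15.1, 302.1]
ee_rot: [-0.003, 3.141, -0.0]
wrist_force: [-0.1, 1.3, -5.6]
opening: 0.002
[488.66998337  15.08766691 302.05192387]
```

View pics/w3c.png

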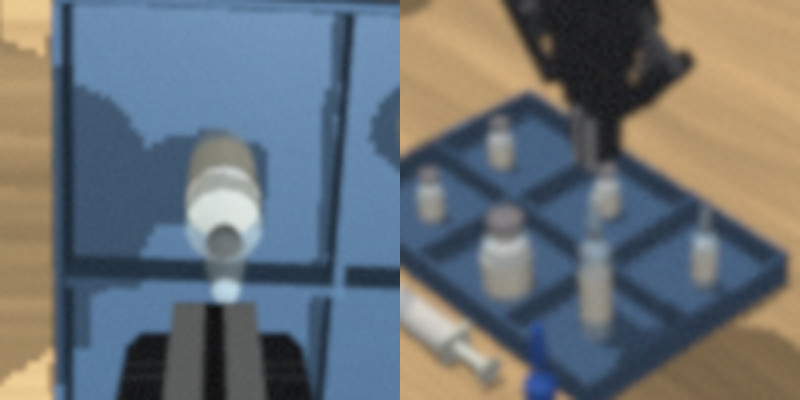

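The wrist crop shows the ampoule tip at (227,288) and the fingertips centred at (214,300), so the tip sits slightly to +y. The side crop shows a clear gap above the ampoule. I'll measure the offset before the hold.

```bash
python3 - <<'E'
from h import *
c=dict(np.load('w3.npz'));s=dict(np.load('s3.npz'))
print(world(c,190+227*.3,130+288*.3,105),world(c,190+214*.3,130+302*.3,129), world(s,200+195/4,170+200/4,105), world(s,200+195/4,170+167/4,129))
E
```

```text
[486.43925913  18.073249   105.        ] [478.76304722  15.54543719 129.        ] [487.28423954  10.39117932 105.        ] [486.58735138   9.18268439 129.        ]
```

Both views put the lateral error at 1–3 mm. I'll nudge by that and hold for 3 s.

```bash
python3 -m handwheel '[[[-1,2,0],0,0],[[0,0,0],0,0],[[0,0,0],0,0],[[0,0,0],0,0],[[0,0,0],0,0],[[0,0,0],0,0],[[0,0,0],0,0],[[0,0,0],0,0],[[0,0,0],0,0],[[0,0,0],0,0]]'
for i in 1 2; do python3 -m handwheel '[[[0,0,0],0,0],[[0,0,0],0,0],[[0,0,0],0,0],[[0,0,0],0,0],[[0,0,0],0,0],[[0,0,0],0,0],[[0,0,0],0,0],[[0,0,0],0,0],[[0,0,0],0,0],[[0,0,0],0,0]]'; done
python3 -m handwheel '[[[0,0,0],0,0],[[0,0,10],0,0],[[0,0,25],0,0],[[0,0,25],0,0],[[-2,20,0],0,0],[[-4,30,0],0,0],[[-3,16,0],0,0],[[0,0,0],0,0],[[0,0,0],0,0]]'
```

```text
clock: 4.15
tool_pos: [487.6, 17.1, 301.7]
ee_rot: [0.003, -3.142, 0.0]
wrist_force: [1.4, 0.3, -5.8]
opening: 0.001
clock: 5.15
tool_pos: [487.6, 17.1, 301.7]
ee_rot: [0.003, -3.142, 0.0]
wrist_force: [-0.2, 0.6, -6.5]
opening: -0.001
clock: 6.15
tool_pos: [487.6, 17.1, 301.7]
ee_rot: [0.003, -3.142, -0.0]
wrist_force: [0.8, 1.2, -6.7]
opening: -0.003
clock: 7.05
tool_pos: [478.6, 83.2, 362.2]
ee_rot: [-0.005, 3.141, -0.0]
wrist_force: [1.6, -0.2, -5.9]
opening: 0.001
```

```bash
python3 -m handwheel '[[[0,0,-15],0,0],[[0,0,-30],0,0],[[0,0,-30],0,0],[[0,0,-20],0,0],[[0,0,-11],0,0],[[0,0,0],0,0],[[0,0,0],0,0],[[0,0,0],0,0]]'
python3 - <<'E'
from h import *
print(ctrl.observe()['tool_pos'])
w=cap('wrist','w4');s=cap('side','s4')
cv2.imwrite('pics/w4c.png',np.hstack([cv2.resize(w['color'][130:250,190:310],(400,400),interpolation=2),cv2.resize(s['color'][170:270,180:280],(400,400),interpolation=2)]))
E
```

```text
clock: 7.85
tool_pos: [479.0, 83.0, 257.1]
ee_rot: [-0.003, 3.14, 0.0]
wrist_force: [0.7, 0.7, -5.7]
opening: 0.003
[479.00290711  83.01640103 257.06570924]
```

View pics/w4c.png

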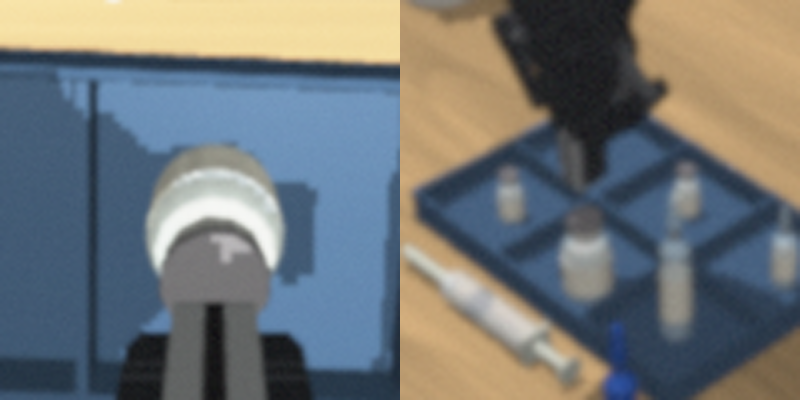

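The fingertips are centred over the big vial's cap, which is at (215,272) in the wrist crop with the fingers at 214. The side view shows a clear gap and everything still standing. I'll hold 3 s, then rise and head to the timer.

```bash
python3 -m handwheel '[[[-1,0,-1],0,0],[[0,0,0],0,0],[[0,0,0],0,0],[[0,0,0],0,0],[[0,0,0],0,0],[[0,0,0],0,0],[[0,0,0],0,0],[[0,0,0],0,0],[[0,0,0],0,0],[[0,0,0],0,0]]'
for i in 1 2; do python3 -m handwheel '[[[0,0,0],0,0],[[0,0,0],0,0],[[0,0,0],0,0],[[0,0,0],0,0],[[0,0,0],0,0],[[0,0,0],0,0],[[0,0,0],0,0],[[0,0,0],0,0],[[0,0,0],0,0],[[0,0,0],0,0]]'; done
python3 -m handwheel '[[[0,0,0],0,0],[[0,0,20],0,0],[[0,0,40],0,0],[[0,0,40],0,0],[[0,-20,20],0,0],[[0,-40,0],0,0],[[0,-40,0],0,0],[[0,-40,0],0,0],[[0,-40,0],0,0],[[0,-40,0],0,0]]'
python3 -m handwheel '[[[0,-40,0],0,0],[[0,-40,0],0,0],[[0,-40,-20],0,0],[[0,-20,-40],0,0],[[0,0,-40],0,0],[[0,0,-20],0,0],[[0,0,0],0,0],[[0,0,0],0,0],[[0,0,0],0,0]]'
python3 - <<'E'
from h import *
print(ctrl.observe()['tool_pos'])
w=cap('wrist','w5');cv2.imwrite('pics/w5b.png',cv2.resize(w['color'][80:320,96:416],(800,600),interpolation=2))
E
```

```text
clock: 8.95
tool_pos: [477.6, 83.1, 254.7]
ee_rot: [0.003, -3.142, 0.0]
wrist_force: [0.7, 0.8, -6.7]
opening: -0.001
clock: 9.95
tool_pos: [477.6, 83.1, 254.7]
ee_rot: [-0.003, 3.142, -0.0]
wrist_force: [1.2, 1.4, -6.0]
opening: 0.006
clock: 10.95
tool_pos: [477.6, 83.1, 254.7]
ee_rot: [0.003, -3.142, 0.0]
wrist_force: [0.8, 1.2, -5.3]
opening: 0.003
clock: 11.95
tool_pos: [477.3, -138.5, 374.9]
ee_rot: [-0.003, 3.141, -0.0]
wrist_force: [1.5, 0.7, -6.3]
opening: -0.0
clock: 12.85
tool_pos: [478.1, -277.0, 256.7]
ee_rot: [-0.004, 3.139, -0.002]
wrist_force: [0.1, 0.2, -6.5]
opening: -0.0
[ 478.08538015 -276.96271801  256.66909542]
```

View pics/w5b.png

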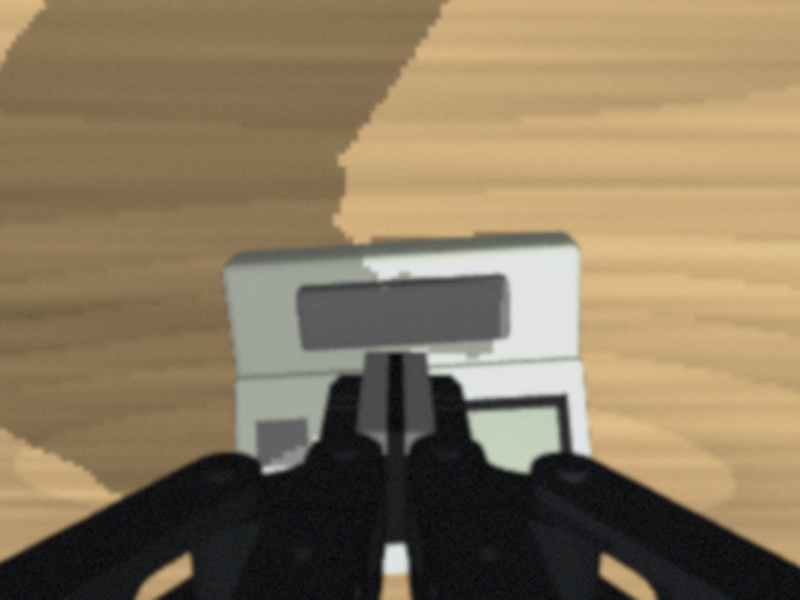

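The wrist view shows the start key with corners at (298,289), (505,276), (508,337) and (303,349), so its centre is at about (403,313).

```bash
python3 - <<'E'
from h import *
c=dict(np.load('w5.npz'))
for u,v in ((403,313),(298,289),(505,276),(508,337),(303,349)):
    print(world(c,96+u/2.5,80+v/2.5,28).round(1),world(c,96+u/2.5,80+v/2.5).round(1))
print('ledge rear edge',world(c,96+235/2.5,80+375/2.5,22),world(c,96+580/2.5,80+358/2.5,22))
E
```

```text
[ 480.6 -274.5   28. ] [ 480.5 -274.5   28.1]
[ 473.1 -305.6   28. ] [ 474.5 -306.2   23.9]
[ 468.9 -244.5   28. ] [ 470.5 -243.7   23. ]
[ 488.2 -242.7   28. ] [ 490.8 -241.6   21.8]
[ 492.4 -304.8   28. ] [ 492.6 -304.9   27.5]
ledge rear edge [ 503.98521952 -327.54070632   22.        ] [ 497.78683487 -218.69900875   22.        ]
```

```bash
python3 -m handwheel '[[[1,1,-15],2,0],[[1,0,-20],2,0],[[0,0,-12],0,0],[[0,0,0],0,0],[[0,0,0],0,0],[[0,0,0],0,0]]'; python3 -c "
from workcell import ctrl;print(ctrl.observe()['tool_pos'])"; python3 -m handwheel '[[[0,0,-3],0,0],[[0,0,-2],0,0],[[0,0,-1],0,0],[[0,0,0],0,0],[[0,0,0],0,0]]'; python3 -m handwheel '[[[0,0,-1],0,0],[[0,0,0],0,0],[[0,0,0],0,0]]'; python3 -m handwheel '[[[0,0,-1],0,0],[[0,0,0],0,0],[[0,0,0],0,0]]'
```

```text
clock: 13.5
tool_pos: [479.9, -276.1, 208.9]
ee_rot: [-0.112, 3.138, -0.001]
wrist_force: [0.1, 0.5, -6.1]
opening: -0.004
[ 479.89432631 -276.05400481  208.94554869]
clock: 14.0
tool_pos: [479.6, -275.9, 201.7]
ee_rot: [0.113, -3.139, -0.0]
wrist_force: [0.1, 1.4, -6.0]
opening: 0.001
clock: 14.3
tool_pos: [479.6, -275.9, 200.8]
ee_rot: [-0.113, 3.139, -0.0]
wrist_force: [0.1, 0.7, -4.0]
opening: 0.005
clock: 14.6
tool_pos: [479.6, -275.9, 199.8]
ee_rot: [-0.113, 3.139, -0.0]
wrist_force: [0.0, 1.2, -3.8]
opening: 0.001
```

Contact began at TCP z of about 201, and the force is rising by about 2 N. I'll continue down in 1 mm steps.

```bash
for i in 1 2 3; do python3 -m handwheel '[[[0,0,-1],0,0],[[0,0,0],0,0],[[0,0,0],0,0]]'; done
```

```text
clock: 14.9
tool_pos: [479.6, -275.9, 198.8]
ee_rot: [-0.113, 3.139, -0.0]
wrist_force: [0.7, 0.7, -3.7]
opening: -0.003
clock: 15.2
tool_pos: [479.6, -275.9, 197.7]
ee_rot: [-0.113, 3.139, -0.0]
wrist_force: [-0.6, 1.7, -1.6]
opening: -0.001
clock: 15.5
tool_pos: [479.6, -275.9, 197.3]
ee_rot: [-0.113, 3.139, -0.001]
wrist_force: [-3.2, 1.9, 5.0]
opening: 0.001
```

```bash
python3 -m handwheel '[[[0,0,-0.5],0,0],[[0,0,0],0,0],[[0,0,0],0,0]]';  python3 -m handwheel '[[[0,0,2],0,0],[[0,0,2],0,0],[[0,0,4],0,0],[[0,0,10],0,0],[[0,0,25],0,0],[[0,0,30],0,0],[[0,0,20],0,0],[[0,0,0],0,0],[[0,0,0],0,0],[[0,0,0],0,0]]'
python3 - <<'E'
from h import *
print(ctrl.observe()['tool_pos'])
w=cap('wrist','w6');s=cap('side','s6')
old=np.load('side0.npz')['color']
cv2.imwrite('pics/f.png',np.hstack([cv2.resize(w['color'][80:320,116:396],(400,343)),cv2.resize(s['color'][160:360,170:403],(400,343))]))
d=np.abs(s['color'].astype(int)-old).sum(2)
print('timer px changed front part',(d[300:345,325:395]>60).sum())
E
```

```text
clock: 15.8
tool_pos: [479.6, -275.9, 197.2]
ee_rot: [-0.113, 3.139, -0.001]
wrist_force: [-3.3, 3.5, 8.4]
opening: 0.002
clock: 16.8
tool_pos: [479.3, -275.7, 287.6]
ee_rot: [0.113, -3.138, -0.002]
wrist_force: [0.5, 0.9, -6.5]
opening: 0.0
[ 479.30446092 -275.73239518  287.61548494]
timer px changed front part 1454
```

View pics/f.png

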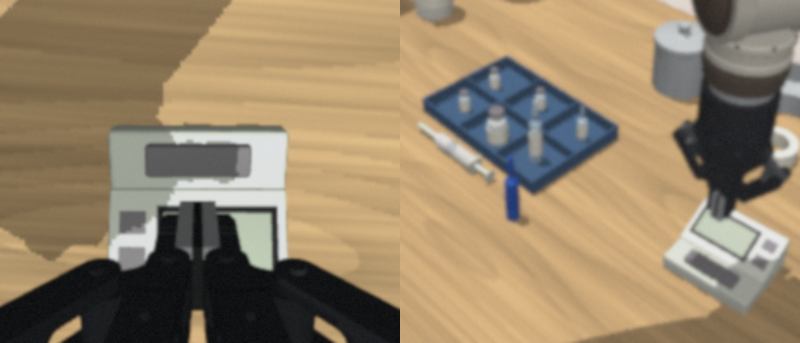

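Everything is standing in the tray and the timer looks in place; the pixel change there is shadow. I'll check the key height and position by depth.

```bash
python3 - <<'E'
from h import *
c=dict(np.load('w6.npz'))
for u,v in ((197,160),(170,160),(225,160),(250,178),(125,150)):print(world(c,116+u*.7,80+v*.7).round(1))
print([world(c,116+u*.7,80+v*.7,28).round(1) for u,v in((147,146),(251,145),(251,175),(147,176))])
E
```

```text
[ 480.5 -274.9   28. ]
[ 481.9 -291.1   27. ]
[ 479.3 -258.3   27.9]
[ 491.6 -241.2   22.3]
[ 479.  -318.8   22.5]
[array([ 473.9, -305. ,   28. ]), array([ 468.9, -243.8,   28. ]), array([ 487.6, -241.7,   28. ]), array([ 492.7, -304.3,   28. ])]
```

The key is back at 28 mm and its corners are within 1 mm of where they were. The robot is clear of everything, so I'm handing in.

```bash
python3 -c "
from workcell import ctrl;print(ctrl.close_job())"
```

```text
the job is handed in; nothing more can be done
None
```

The job is done and handed in: I pointed at the tall clear diluent ampoule, then at the big vial, and pressed the start key. It took about 17 s of the 64 s allowed, and no verdict was reported.

- **Pointing:** the shut fingertips held still about 24 mm above each for about 3 s. Close-up views showed them centred to within 2–3 mm, and nothing in the tray was touched.
- **Start key:** it bottomed out after about 4 mm of travel, with about 14 N of force, and was then released.
- **Last checks:** the key top is back at 28 mm and the timer is within 1 mm of its earlier position. The tray contents stand upright, and the arm is about 85 mm clear above the timer.
- **Disagreements:**
  - The first side-view reading of the ampoule's faint glass tip was about 10 mm off the others, so I discarded it.
  - The simple pixel-change check on the timer flagged many pixels. I put this down to the arm's shadow, since the depth check showed no movement.

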